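# Shut the blue cabinet before sanding

### The arm

A 6-joint arm with a two-finger parallel gripper is mounted at the origin on the work surface. World frame = base frame: x ahead of the robot, y to its left, z up, the work surface at z = 0. Lengths are in m, angles in rad, forces in N, time in s.
With the tool pointing down it reaches from about 0.3 to 0.775 m from the base axis. Payload 14.6 kg.
Tool frame: the origin (TCP) lies at the very end of the fingers, on their centre line; the grasp point (between the pads) lies 19 mm behind it (ctrl.hold_point_z is the distance from the TCP to the grasp point, in m); x points along the fingers, y is the direction in which the jaws open and shut, and the axes are right-handed (so a half turn about x gives the same grasp; the last joint's range is limited). The gripper opens to 94 mm and grips with 3 to 60 N. Pads are 16 mm wide; open, the fingers measure 119 mm over their backs; the gripper's body (75 mm by 177 mm) begins 78 mm behind the grasp point.
Start: joints at [1.058, 0.3, 1.521, -0, 1.321, -0.067], TCP at [0.237, 0.496, 0.205] pointing down, gripper open.
Joint ranges: [-3.03, 3.03], [-0.79, 2.21], [0.23, 2.52], [-1.04, 4.18], [0, 3.07], [-2.55, 2.55]. Speed limits (rad/s): [2.22, 2.22, 2.57, 3.14, 3.14, 3.14].

### API

Orientations are given as [roll, pitch, yaw] about the fixed x, y, z axes, in that order (R = Rz(yaw) Ry(pitch) Rx(roll)).
In Python, from station import get_obs, camera, ticket, ctrl gives the robot as it stands.
- The arm moves only by the tool step_arm, never from a script. Its argument "motion" is a list that holds one entry, the list of rows, each a list of 6 numbers: the shift along the tool's x, y, z in m, then the turn, a rotation vector about the tool's x, y, z in degrees. A call has 1 to 12 rows; each row shifts and turns the commanded pose from where the row before left it, along the tool's axes as they then stand; what a row does not reach is not made up. A row lasts 1/8 s, in which the tool goes at most 62.5 mm and 10.7 degrees, less where a joint would pass 70% of its speed; a pose out of reach is approached as far as the arm can. A call is refused whole if a number of a shift passes 0.0625 or a number of a turn 10.7, either way. A call with a gripper value outside its range is refused whole. "fingers" is the finger opening in m, from 0 to 0.094, set as the call begins (left out, the last holds). The fingers move at their own pace and stop on an object; "squeeze" is the grip in N (left out, the last holds). Time passes only in rows, so rows that do not move let the fingers close. It gives the time, the measured TCP pose, the force and the opening at its end, in the units of the state.
- get_obs(): the state, without advancing time (a new reading comes with each control period).
- camera(name): name is "scene" or "top" or "wrist"; returns a dict with "pixels" (420x560x3 uint8, red, green, blue), "fx", "fy", "cx", "cy" (pixels), "k1" (the pictures are not rectified: a ray, as slopes to the right and down, at radius r is drawn at 1 + k1 r^2 times it, then the intrinsics apply), "extrinsics" (4x4, takes a point from world to camera coordinates); the wrist camera has in their place "T_tool_cam" (4x4, takes a point from camera to tool coordinates, whose origin is the TCP and whose axes are the tool frame's). Camera axes: x right, y up, looking along -z (the intrinsics and any distortion apply to the point x, -y, -z); pixel columns grow to the right and rows downward; lengths in m; the calibration is good to about 2 mm. A picture is of the moment at which its call begins: read the wrist's pose just before it. There is no depth.
- ticket.hand_in(): hands the job in, once; it reports no verdict.
The state is a dict: "time_s": time; "qpos": joint angles; "joint_vel": joint speeds; "tau": joint torques, N m; "ee_pos": TCP position; "eef_rot": TCP orientation; "force": force on the tool from outside, world axes, zero at the start; "moment": the same for the moment, N m; "grip_width": finger opening in m.
Only numpy, scipy, OpenCV 4.12 (cv2) and the standard library are available. Lean on these libraries where they do the work, as an engineer would, in place of code of your own. Each camera call takes 0.05 s, during which the arm holds its last target.

### The job

Sanding is about to start: push the door of the blue cabinet shut until it snaps home on its catch and stays closed by itself. The yellow cabinet is still in use, so leave its door open just as it stands.

Things in the scene. Friction and masses are not known exactly. Their poses are not given: they have to be found in the camera images.
- blue_door_push (a point): Push spot on the outer face of the blue cabinet's door: flat panel 236 mm wide, 174 high (46 to 220 above bench), 16 thick. 196 mm from the hinge axis, 40 from the free edge, 30 below the door's top. Axes move with the door: x through it from outer to inner face (the way to push), y to the hinge, z up. A knob 22 across, 29 proud sits 100 to 125 below the door's top near the free edge.
- blue_door_hinge (a point): Point on the blue door's vertical hinge axis, at the push spot's height; axes as there. The axis lies in the outer face's plane, at the door's left edge as the robot sees it. The fixed cabinet, 240 mm wide, 170 deep, roof 220 above the bench, faces the robot within 10 degrees, left or right of the yellow one; the open door points towards the robot.
- blue_door (a joint): Blue door's angle, rad: 0 fully shut, starts open at 0.5 to 0.95. Seen from above it turns anticlockwise to shut. It stays where left; under 1 N at the push spot moves it until about 0.11 rad, where a sprung roller catch resists with about 5 N; past about 0.05 rad the catch draws it to 0 and holds it.
- yellow_door_push (a point): The same spot on the door of the yellow cabinet, which has the same size, build and hinge side, and also stands open. This door must be left as it is.

How it is judged:
By the outcome, as a careful person would: the job done as asked, in the order asked, and still so for the second after the job is handed in, with the robot touching nothing.
It also fails if it takes over 32 s, if anything falls off the work surface, if the arm or the gripper's body presses on something with over 40 N, if the wrist force passes 120 N, or if a joint passes its speed limit or range.

## Working session

There is one attempt and no reset: what is moved stays moved. The work goes in short steps, Python scripts to look and compute and a tool call to move; the robot and the scene stay as the last step left them, time stands still between calls to the robot, and variables do not carry over. Pictures are saved under pics/ and viewed, and the job is handed in when it is done.

Besides the shell and the picture viewer there is one more tool, called after "Emit:" as a command line: name --argument value ..., lists and objects as JSON in quotes. step_arm: Moves the arm, as the interface text tells. Its arguments: {"type":"object","properties":{"motion":{"type":"array","items":{"type":"array","items":{"type":"array","items":{"type":"number"}}}},"fingers":{"type":"number"},"squeeze":{"type":"number"}},"required":["motion"]}

```bash
mkdir -p pics; ls
cat > h.py <<'E'
import numpy as np, cv2
from station import get_obs, camera, ticket, ctrl
def save(n,c): cv2.imwrite(f"pics/{n}.png",c["pixels"][:,:,::-1])
def proj(c,P):
    E=np.array(c["extrinsics"]);P=np.atleast_2d(P)
    q=P@E[:3,:3].T+E[:3,3]; u=q[:,0]/-q[:,2]; v=-q[:,1]/-q[:,2]
    f=1+c["k1"]*(u*u+v*v)
    return np.c_[c["fx"]*u*f+c["cx"],c["fy"]*v*f+c["cy"]]
def ray(c,px):
    E=np.array(c["extrinsics"])
    K=np.array([[c["fx"],0,c["cx"]],[0,c["fy"],c["cy"]],[0,0,1.]])
    u,v=cv2.undistortPoints(np.array([[px]],float),K,np.array([c["k1"],0,0,0.]))[0,0]
    d=E[:3,:3].T@np.array([u,-v,-1.]); o=-E[:3,:3].T@E[:3,3]
    return o,d
def atz(c,px,z):
    o,d=ray(c,px); return o+d*(z-o[2])/d[2]
E
python3 - <<'E'
from h import *
import pickle
o=get_obs();print(o)
for n in("scene","top"):
    c=camera(n);save(n+"0",c);pickle.dump(c,open(n+"0.pkl","wb"))
    print(n,c["fx"],c["k1"],np.round(c["extrinsics"],3).tolist())
E
```

```text
pics
{'time_s': 0.0, 'qpos': array([ 1.05838899e+00,  3.00468386e-01,  1.52156207e+00,  1.00713189e-05,
        1.32073152e+00, -6.65787691e-02]), 'joint_vel': array([-0.00023688, -0.00129106,  0.0010458 , -0.00080441,  0.00104769,
       -0.00039124]), 'tau': array([-6.82672344e-04, -5.31815636e+01, -3.52731371e+01,  7.06981332e-02,
        2.45117967e-02, -6.34470712e-05]), 'ee_pos': array([0.23702335, 0.4960143 , 0.20489587]), 'eef_rot': array([-1.64571746,  1.56962696, -2.09154853]), 'force': array([-0.42549908,  0.61148471, -0.210627  ]), 'moment': array([ 0.03918816, -0.04407078,  0.01085644]), 'grip_width': 0.09407624987089781}
scene 523.8607654181448 -0.12001235934533967 [[-0.912, 0.41, -0.015, 0.561], [-0.361, -0.785, 0.504, 0.147], [0.195, 0.465, 0.864, -1.535], [0.0, 0.0, 0.0, 1.0]]
top 518.5887987965781 -0.15111956930455112 [[0.015, -1.0, 0.001, 0.031], [0.994, 0.016, 0.107, -0.649], [-0.107, -0.0, 0.994, -1.224], [0.0, 0.0, 0.0, 1.0]]
```

View pics/scene0.png

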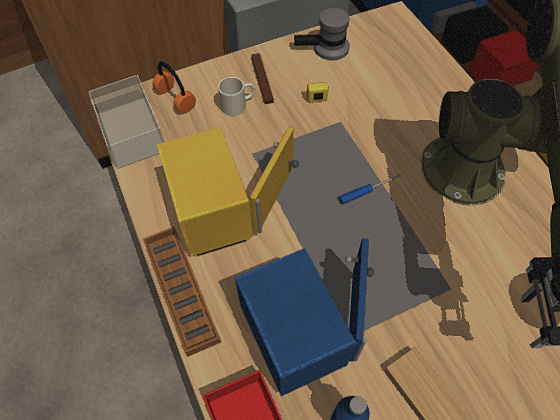

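View pics/top0.png

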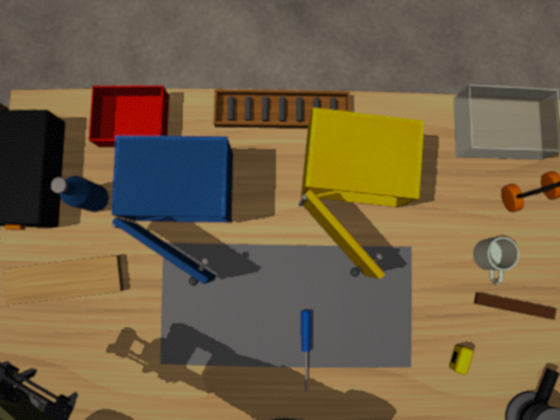

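The top view shows the blue cabinet at left with its door running from the hinge near (117,220) to the free edge near (212,280). The yellow cabinet is at right, its hinge near (305,200). I'll zoom in on the blue door to measure it.

Run:
```python
import cv2
i=cv2.imread("pics/top0.png");cv2.imwrite("pics/topz.png",cv2.resize(i[195:305,95:245],None,fx=5,fy=5,interpolation=cv2.INTER_CUBIC))
i=cv2.imread("pics/scene0.png");cv2.imwrite("pics/scz.png",cv2.resize(i[225:375,320:400],None,fx=4,fy=4,interpolation=cv2.INTER_CUBIC))
```

```text
(no output)
```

View pics/topz.png

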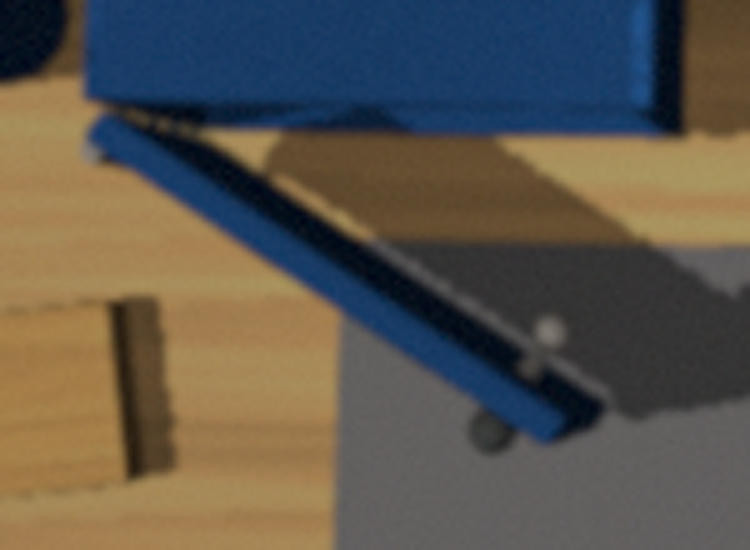

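View pics/scz.png

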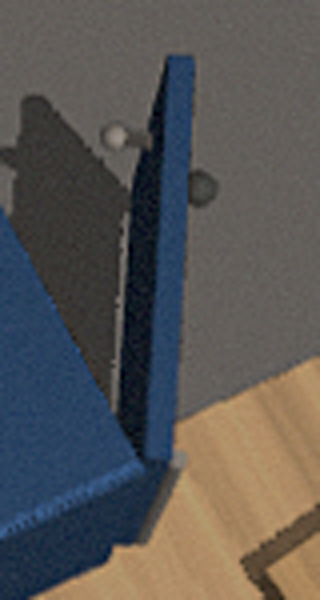

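Run:
```python
from h import *
import pickle
c=pickle.load(open("top0.pkl","rb"));s=pickle.load(open("scene0.pkl","rb"))
f=lambda x,y:(95+(x-2)/5,195+(y-2)/5)
g=lambda x,y:(320+(x-1.5)/4,225+(y-1.5)/4)
A={}
for n,p in dict(hinge=(90,137),freeo=(545,440),freei=(572,415),roofL=(88,98),roofR=(655,123)).items():
    A[n]=atz(c,f(*p),.22);print(n,A[n].round(4))
for n,p in dict(hingeo=(170,462),freeo=(194,58),freei=(168,55)).items(): print("s",n,atz(s,g(*p),.22).round(4))
d=A["freeo"]-A["hinge"];print(np.linalg.norm(d),np.degrees(np.arctan2(d[1],d[0])))
r=A["roofR"]-A["roofL"];print(np.linalg.norm(r),np.degrees(np.arctan2(r[1],r[0])))
for p in[(305,200),(382,276),(160,222),(410,245)]:print(p,atz(c,p,.22).round(3))
for p in[(74,184),(58,184),(122,262)]:print(p,atz(c,p,.15).round(3))
```

```text
hinge [0.5837 0.3733 0.22  ]
freeo [0.4628 0.1782 0.22  ]
freei [0.4732 0.1674 0.22  ]
roofL [0.6    0.3749 0.22  ]
roofR [0.5937 0.136  0.22  ]
s hingeo [0.587  0.3772 0.22  ]
s freeo [0.4626 0.1784 0.22  ]
s freei [0.475  0.1706 0.22  ]
0.22952654290531632 -121.78995038633364
0.2390183496169716 -91.51616609493354
(305, 200) [ 0.636 -0.027  0.22 ]
(382, 276) [ 0.481 -0.188  0.22 ]
(160, 222) [0.586 0.273 0.22 ]
(410, 245) [ 0.546 -0.247  0.22 ]
(74, 184) [0.673 0.49  0.15 ]
(58, 184) [0.672 0.528 0.15 ]
(122, 262) [0.5  0.37 0.15]
```

```bash
cat >> h.py <<'E'
from scipy.spatial.transform import Rotation as Ro
def go(xy,z,o=None):
    o=o or get_obs();R=Ro.from_euler("xyz",o["eef_rot"]).as_matrix()
    return R.T@(np.array([*xy,z])-o["ee_pos"])
H=np.array([.586,.376]);phi0=np.radians(-91.5)
def P(th,off,L=.196):
    p=phi0-th;d=np.array([np.cos(p),np.sin(p)]);n=np.array([-d[1],d[0]]);return H+L*d-off*n
E
python3 - <<'E'
from h import *
o=get_obs();print(Ro.from_euler("xyz",o["eef_rot"]).as_matrix().round(3),P(.53,.06))
print(go(P(.53,.06),.168).round(4),ctrl.hold_point_z)
E
```

```text
[[-0.001  0.431  0.902]
 [-0.001  0.902 -0.431]
 [-1.    -0.001 -0.   ]] [0.43156595 0.24121824]
[ 0.0371 -0.146   0.2854] 0.0188
```

Emit:
step_arm --motion '[[[0.006,-0.024,0.04,0,0,0],[0.006,-0.024,0.05,0,0,0],[0.006,-0.024,0.05,0,0,0],[0.006,-0.024,0.05,0,0,0],[0.006,-0.025,0.05,0,0,0],[0.007,-0.025,0.045,0,0,0],[0,0,0,0,0,0],[0,0,0,0,0,0]]]' --fingers 0

```text
time_s: 1.1
ee_pos: [0.431, 0.2419, 0.1684]
eef_rot: [-2.683, 1.57, -3.129]
force: [-0.1, 0.6, 0.2]
grip_width: 0.0172
```

Run:
```python
from h import *
o=get_obs();print(o["time_s"],o["ee_pos"],o["force"],o["grip_width"])
c=camera("top");save("top1",c);c=camera("scene");save("scene1",c)
# cumulative tool-frame plan from here, off = 8mm, rotating -24deg total
R=Ro.from_euler("xyz",o["eef_rot"])
pos=o["ee_pos"].copy()
for th,dr in[(.60,0),(.53,0),(.45,-4),(.37,-4),(.29,-4),(.22,-4),(.16,-4),(.12,-4),(.08,0),(.05,0),(.03,0),(.015,0)]:
    t=np.array([*P(th,.008+ (0.0)),.166]);d=R.as_matrix().T@(t-pos);print(th,d.round(4),t.round(4),dr);pos=t;R=R*Ro.from_rotvec([np.radians(dr),0,0])
```

```text
1.1 [0.43103892 0.24191774 0.16835791] [-0.1373806   0.57156606  0.22253168] 0.017245649930448675
0.6 [ 0.0023 -0.0036  0.039 ] [0.4647 0.2219 0.166 ] 0
0.53 [-0.     -0.0025  0.0135] [0.4757 0.2138 0.166 ] 0
0.45 [-0.     -0.0017  0.0156] [0.489  0.2055 0.166 ] -4
0.37 [-0.     -0.0016  0.0156] [0.503  0.1983 0.166 ] -4
0.29 [-0.     -0.0014  0.0156] [0.5175 0.1922 0.166 ] -4
0.22 [-0.     -0.0012  0.0137] [0.5305 0.1879 0.166 ] -4
0.16 [-0.     -0.0011  0.0117] [0.5419 0.1849 0.166 ] -4
0.12 [-0.     -0.0009  0.0078] [0.5495 0.1833 0.166 ] -4
0.08 [-0.     -0.0011  0.0078] [0.5573 0.182  0.166 ] 0
0.05 [-0.     -0.0006  0.0059] [0.5631 0.1812 0.166 ] 0
0.03 [-0.     -0.0003  0.0039] [0.567  0.1808 0.166 ] 0
0.015 [-0.     -0.0002  0.0029] [0.5699 0.1805 0.166 ] 0
```

View pics/top1.png

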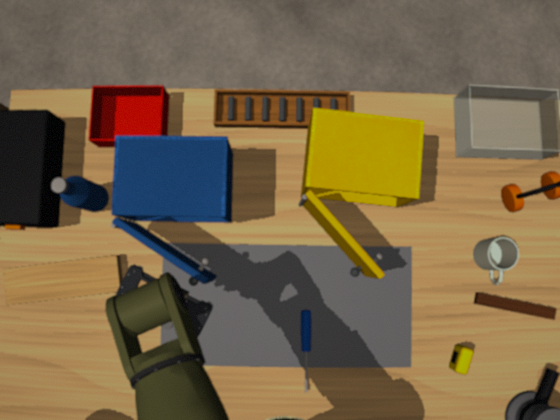

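View pics/scene1.png

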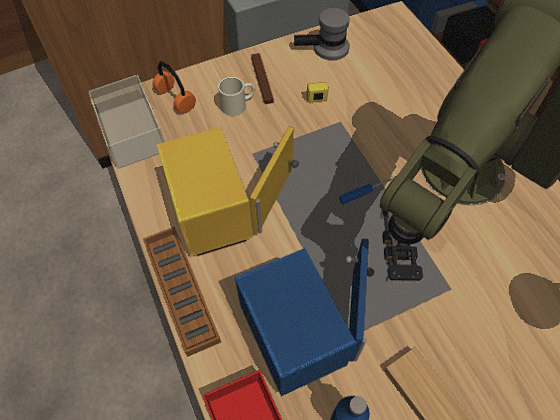

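The gripper stands on the door's outer side, near (395,260) in the scene view, and is clear of both doors. I'll push along the arc.

Emit:
step_arm --motion '[[[0.001,-0.002,0.02,0,0,0],[0.001,-0.002,0.018,0,0,0],[0,-0.0025,0.0135,0,0,0],[0,-0.0017,0.0156,-4,0,0],[0,-0.0016,0.0156,-4,0,0],[0,-0.0014,0.0156,-4,0,0],[0,-0.0012,0.0137,-4,0,0],[0,-0.001,0.0117,-4,0,0],[0,-0.001,0.0078,-4,0,0],[0,-0.001,0.0078,0,0,0],[0,0,0,0,0,0]]]' --fingers 0

```text
time_s: 2.58
ee_pos: [0.5571, 0.1814, 0.1662]
eef_rot: [-2.849, 1.571, -2.877]
force: [0.2, 0.3, 0.5]
grip_width: 0.0004
```

Run:
```python
from h import *
o=get_obs();print(o["time_s"],o["ee_pos"],o["force"],o["moment"],o["eef_rot"])
c=camera("top");save("top2",c);c=camera("scene");save("scene2",c)
print(go(P(.015,.008),.166))
```

```text
2.575 [0.55709246 0.18136397 0.16621071] [0.15295638 0.31791085 0.45329332] [0.09350148 0.00927937 0.01366748] [-2.84894979  1.57057736 -2.87748173]
[ 0.00028007 -0.00062922  0.01317589]
```

View pics/scene2.png

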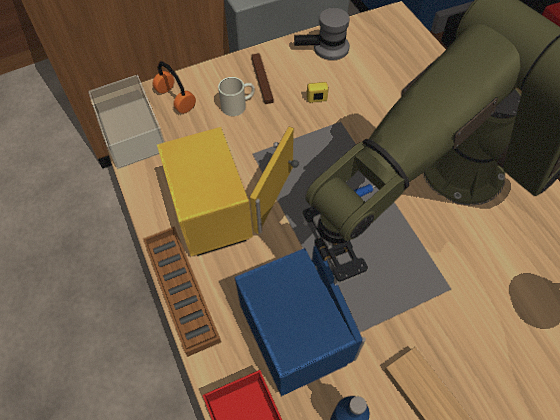

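The blue door is almost shut, with a small gap still showing around (325,265). The yellow door hasn't moved. I'll carry on slowly through the catch.

Emit:
step_arm --motion '[[[0,0,0.003,0,0,0],[0,0,0.003,0,0,0],[0,0,0.002,0,0,0],[0,0,0,0,0,0]]]'

```text
time_s: 3.18
ee_pos: [0.5648, 0.1815, 0.1665]
eef_rot: [0.064, 1.571, 0.037]
force: [-0.2, -0.6, 0.0]
grip_width: 0.0001
```

Emit:
step_arm --motion '[[[0,0,0.002,0,0,0],[0,0,0.002,0,0,0],[0,0,0,0,0,0]]]'

```text
time_s: 3.55
ee_pos: [0.5689, 0.1815, 0.1664]
eef_rot: [0.301, 1.57, 0.274]
force: [-0.3, 0.4, -0.3]
grip_width: 0.0003
```

Run:
```python
from h import *
c=camera("top");save("top3",c);c=camera("scene");save("scene3",c)
i=cv2.imread("pics/scene3.png");cv2.imwrite("pics/s3z.png",cv2.resize(i[220:400,220:400],None,fx=3.3,fy=3.3,interpolation=cv2.INTER_CUBIC))
```

```text
(no output)
```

View pics/s3z.png

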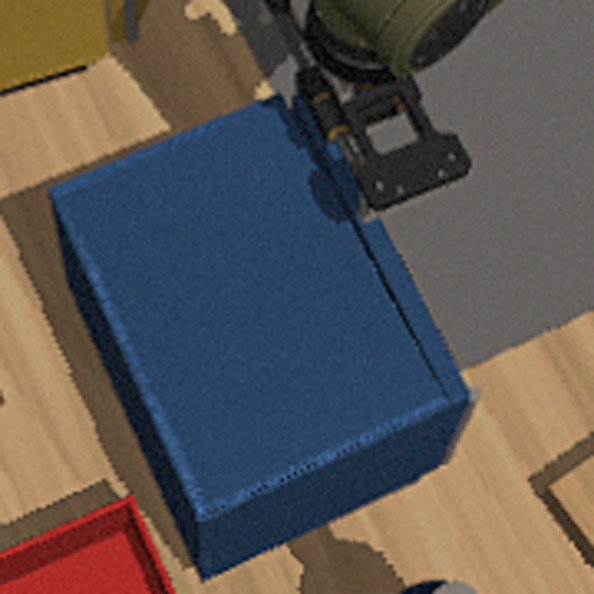

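View pics/top3.png

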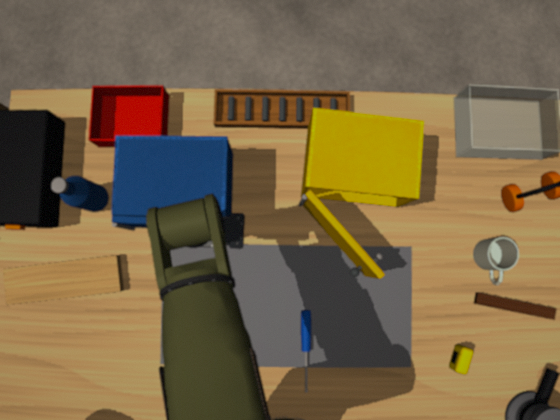

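A dark gap still widens towards the free edge, so the catch hasn't taken the door yet. I'll push further and watch the force.

Emit:
step_arm --motion '[[[0,0,0.002,0,0,0],[0,0,0.002,0,0,0],[0,0,0,0,0,0]]]'

```text
time_s: 4.03
ee_pos: [0.5727, 0.1813, 0.1664]
eef_rot: [-0.216, 1.571, -0.243]
force: [0.4, 0.2, -0.9]
grip_width: 0.0004
```

Emit:
step_arm --motion '[[[0,0,0.002,0,0,0],[0,0,0.002,0,0,0],[0,0,0,0,0,0]]]'

```text
time_s: 4.4
ee_pos: [0.5738, 0.1813, 0.1664]
eef_rot: [-2.976, 1.563, -3.002]
force: [-28.2, -3.4, 11.5]
grip_width: 0.0002
```

Run:
```python
from h import *
c=camera("scene");save("scene4",c)
i=cv2.imread("pics/scene4.png");cv2.imwrite("pics/s4z.png",cv2.resize(i[220:400,220:400],None,fx=3.3,fy=3.3,interpolation=cv2.INTER_CUBIC))
```

```text
(no output)
```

View pics/s4z.png

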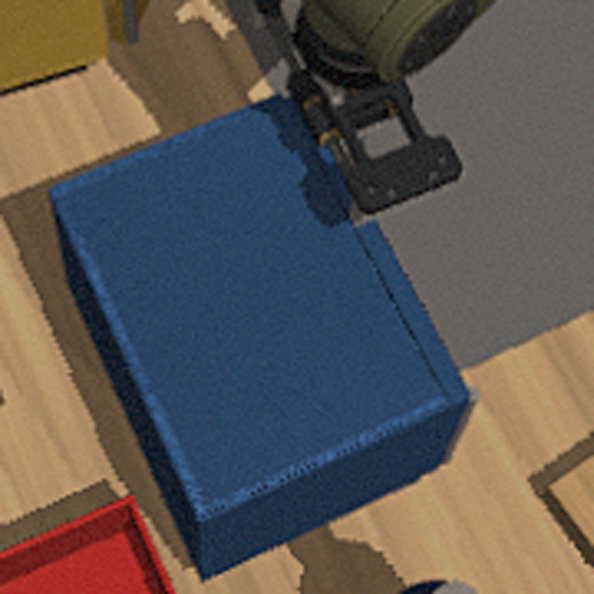

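The force jumped to about 28 N, so the door is against its stop, and the gap has closed to a hairline. I'll back off along -z and check from a distance.

Emit:
step_arm --motion '[[[0,0,-0.005,0,0,0],[0,0,-0.015,0,0,0],[0,0,-0.03,0,0,0],[-0.01,0,-0.045,0,0,0],[-0.01,0.02,-0.045,0,0,0],[0,0.03,-0.045,0,0,0],[0,0.03,-0.04,0,0,0],[0,0,0,0,0,0]]]'

```text
time_s: 5.45
ee_pos: [0.3522, 0.2687, 0.1869]
eef_rot: [0.733, 1.57, 0.709]
force: [0.7, -0.5, 0.7]
grip_width: 0.0006
```

Run:
```python
from h import *
o=get_obs();print(o["time_s"],o["ee_pos"],o["force"])
c=camera("top");save("top5",c);c0=cv2.imread("pics/top0.png").astype(int);t=c
a=c;c=camera("scene");save("scene5",c)
i=cv2.imread("pics/scene5.png");cv2.imwrite("pics/s5z.png",cv2.resize(i[220:400,220:400],None,fx=3.3,fy=3.3,interpolation=cv2.INTER_CUBIC))
i=cv2.imread("pics/top5.png");cv2.imwrite("pics/t5z.png",cv2.resize(i[120:300,95:415],None,fx=2.5,fy=2.5,interpolation=cv2.INTER_CUBIC))
# expected shut/ajar edge in the views
for th in(0,.05,.1):
    print(th,[ (proj(k,[*P(th,0,.236),.22])[0].round(1)).tolist() for k in(t,c)])
```

```text
5.45 [0.352189   0.26868798 0.18687561] [ 0.65969884 -0.48713347  0.65304734]
0 [[223.5, 225.9], [313.8, 244.8]]
0.05 [[223.0, 231.6], [318.7, 243.1]]
0.1 [[222.3, 237.3], [323.6, 241.5]]
```

View pics/s5z.png

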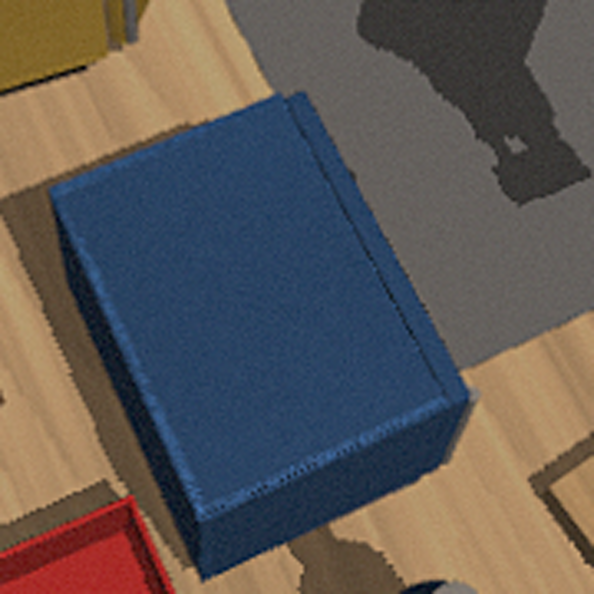

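View pics/t5z.png

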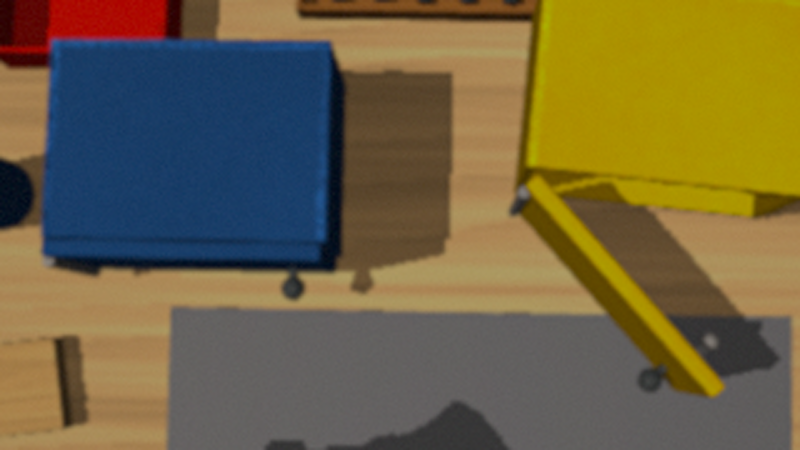

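The hairline gap is now even along the whole door. The free corner is at about (313,248) in the scene view, where I predicted column 313.8 for shut and 318.7 for 0.05 rad. I'll wait a second, compare again, check the yellow door and hand in.

Emit:
step_arm --motion '[[[0,0,0,0,0,0],[0,0,0,0,0,0],[0,0,0,0,0,0],[0,0,0,0,0,0],[0,0,0,0,0,0],[0,0,0,0,0,0],[0,0,0,0,0,0],[0,0,0,0,0,0]]]'

```text
time_s: 6.55
ee_pos: [0.3538, 0.2673, 0.1865]
eef_rot: [-0.598, 1.571, -0.625]
force: [-0.5, -0.2, -1.0]
grip_width: 0.0005
```

Run:
```python
from h import *
c=camera("top");save("top6",c)
a,b,d=[cv2.imread(f"pics/top{k}.png").astype(float) for k in(0,5,6)]
m=lambda x,y,r:np.abs(cv2.GaussianBlur(x-y,(0,0),1.5)[r]).max(axis=2)
Y=np.s_[190:285,300:385];B=np.s_[130:245,105:240]
print("blue 1s:",m(b,d,B).max(),"yellow vs start: max",m(a,d,Y).max(),"mean",m(a,d,Y).mean(),"noise ref",m(b,d,Y).max())
def mask(x):
    h=cv2.cvtColor(x.astype(np.uint8),cv2.COLOR_BGR2HSV)[Y];k=(h[...,0]>18)&(h[...,0]<35)&(h[...,1]>200)&(h[...,2]>80);return k
print("yellow mask diff px",(mask(a)^mask(d)).sum(),mask(a).sum())
```

```text
blue 1s: 1.8544228634585849 yellow vs start: max 4.4732123610822745 mean 2.7875138221500437 noise ref 1.1799733340612684
yellow mask diff px 17 2495
```

```bash
python3 -c "
from h import *
print(ticket.hand_in())"
```

```text
the job is handed in; nothing more can be done
None
```

The blue cabinet's door is shut and stays closed by itself, and the yellow door is still open as it was. I handed the job in at about 6.6 s of the 32 s allowed.

- **Push:** I closed the fingers and pushed near the push spot along the door's arc. The force stayed near zero until the last few millimetres, then rose to about 28 N (30 N in total) as the door met its stop. I then backed the arm away.
- **Blue door:** With the arm clear, the free corner was at about column 313 in the scene picture, where I predicted 313.8 for fully shut and 318.7 for 0.05 rad. The gap was an even hairline, and the top pictures from about a second apart show no movement.
- **Yellow door:** The top pictures from the start and the end match to within a faint, even brightness shift and 17 of 2,495 yellow pixels.
- **Not seen:** I never saw the catch's roughly 5 N resistance in the readings, because I only read the force at the end of each call. That the catch is holding rests on the pictures, not on a felt snap.

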